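# Find the left-hand nut and free the boat hull

### The job

The boat hull's carrier is clamped on the carving jig by two look-alike hand nuts, one with an ordinary thread and one with a left-hand thread: feel gently both ways which is which, and never force a nut against its stop. Back both nuts off until the lipped carrier is free, slide it out, and lay it softly and flat with the hull over the middle of the cork mat. Do not disturb the spool, hammer and glue bottle.

Things in the scene. Friction and masses are not known exactly. Their poses are not given: they have to be found in the camera images.
- jig: fixed carving jig: dark steel base 150 (x) x 190 (y) x 14 mm with two upright studs 10 mm thick, 60 mm either side of the origin along y, each with a look-alike hand nut. One nut has a right-hand, the other a left-hand thread; nothing seen tells which, and it changes from day to day. Origin: midway between the studs, underside of the base (x from -100 to +50 mm)
- knob_a (a point): centre of the black upright bar grip on top of one hand nut: 44 mm long along this point's x, 12 mm thick along y, 30 mm tall; 70 mm above the bench when tight. Pinch it across its 12 mm. Below it a neck (20 mm thick up to 43 mm above the bench, 11 mm above that) and a flange 36 mm across. A nut turns stiffly (0.15 N m) and stays where it is left; at tight it stops dead. Both start tight. Either nut may be the left-hand one
- knob_b (a point): the same point on the other hand nut. On both: a right-hand nut loosens counter-clockwise seen from above, a left-hand nut clockwise. Loosening raises flange and grip 14 mm per turn (2.2 mm per rad), up to 9 rad in all
- grip_a (a joint): twist of the bar grip of knob_a on its springy rubber core: rad, 0 when let go, positive counter-clockwise from above. It shows the torque: 1.0 N m per rad, either way. About 0.15 rad: the nut is turning. On its stop a nut winds up further and springs back when let go; 0.5 rad (0.5 N m) is forcing and ruins the thread
- grip_b (a joint): the same for knob_b
- carrier: loose plywood carrier on the jig, 8 mm thick, x from -135 to +26 mm, 170 mm wide at its fork end and 80 mm at its hull end, about 0.25 kg. Origin: underside, midway between the studs when seated (then 14 mm above the bench); x from hull to forks, z up. Two slots 20 mm wide, open at +x, closed at x = -10 mm, straddle the studs under the nuts' flanges, 1 mm below them when tight
- hull (a point): middle of the pale wooden boat hull on the carrier: 85 mm behind the carrier's origin, 20 mm above its underside, same axes. The hull's straight part is 60 mm long along x, 30 mm wide along y, from 8 to 32 mm above the carrier's underside; pinch it there. Lips 2.5 mm high at the slots' open ends catch on the flanges: with both nuts up 2.2 mm the carrier slides out level to its -x, clear after 45 mm
- mat: cork mat fixed on the bench, 200 x 190 x 4 mm, origin at the centre of its underside, long side along x
- spool: upright spool of pale yarn, 88 mm across, 82 mm high, origin at the centre of its underside; leave alone
- mallet: hammer lying on the bench, about 280 mm long; leave alone
- glue: white glue bottle, 48 mm across, 110 mm high, origin at the centre of its underside; leave alone
Not all that is in view belongs to the job. Of the things shaped like the carrier, the plywood one is meant.

How it is judged:
By the outcome, as a careful person would: the job done as asked, in the order asked, and still so for the second after the job is handed in, with the robot touching nothing.
It also fails if it takes over 72 s, if anything falls off the work surface, if the arm or the gripper's body presses on something with over 40 N, if the wrist force passes 120 N, or if a joint passes its speed limit or range.

### The arm

A 7-joint arm with a two-finger parallel gripper is mounted at the origin on the work surface. World frame = base frame: x ahead of the robot, y to its left, z up, the work surface at z = 0. Lengths are in m, angles in rad, forces in N, time in s.
With the tool pointing down it reaches from about 0.4 to 0.85 m from the base axis. Payload 4.5 kg.
Tool frame: the origin (TCP) lies midway between the tips of the shut fingers; the grasp point (between the pads) lies 19 mm behind it; z points along the fingers, y is the direction in which the jaws open and shut (so a half turn about z gives the same grasp; the last joint's range is limited). The gripper opens to 85 mm and grips with 20 to 120 N. Pads are 22 mm wide; open, the fingers measure 114 mm over their backs; the gripper's body (76 mm by 85 mm) begins 54 mm behind the grasp point. The pads swing forward as they close: fully open they stand 13 mm farther back than shut.
Start: joints at [1.238, 0.689, -0.195, 1.565, 0.157, 0.902, -0.215], TCP at [0.224, -0.583, 0.231] pointing down, gripper open.
Joint ranges: [-3.01, 3.01], [-0.46, 2.08], [-1.47, 1.51], [0.13, 2.56], [-1, 4.14], [0.04, 2.09], [-2.66, 2.66]. Speed limits (rad/s): [2.57, 2.57, 3.14, 3.14, 3.14, 3.14, 3.14].

### API

Orientations are given as a rotation vector (axis times angle).
In Python, from rig import telemetry, vision, ticket gives the robot as it stands.
- The arm moves only by the tool carry_out, never from a script. Its argument "commands" is text: rows parted by semicolons, each of 4 numbers parted by spaces: the shift along the tool's x, y, z in mm, then the turn about the tool's z in rad. In form: x y z roll; .... A call has exactly 8 rows; each row is the pose to reach, as a shift and turn from the pose measured when the call began, along the tool's axes at that moment; what a row does not reach only later rows make up. A row lasts 1/8 s, in which the tool goes at most 62.5 mm and 10.7 degrees, less where a joint would pass 70% of its speed; a pose out of reach is approached as far as the arm can. A call with a gripper value outside its range is refused whole. "gripper" is the opening in per cent of the stroke, from 0 (shut) to 100 (fully open), set as the call begins (left out, the last holds). The fingers move at their own pace and stop on an object; the grip force is fixed at half the most. Time passes only in rows, so rows that repeat a pose let the fingers close, or fill a call up. It gives the time, the measured TCP pose, the force and the opening at its end, in the units of the state.
- telemetry.get_state(): the state, without advancing time (a new reading comes with each control period).
- vision.get_image(name): name is "scene" or "side" or "wrist"; returns the picture (480x640x3 uint8, blue, green, red); there is no depth.
- vision.camera_model(name): a dict with "fx", "fy", "cx", "cy" (pixels), "rvec" (rotation vector, rad) and "tvec" (3), from world to camera coordinates, as OpenCV has them; the wrist camera has in their place "tool_from_camera" (4x4, takes a point from camera to tool coordinates, whose origin is the TCP and whose axes are the flange's). Camera axes: x right, y down, z forward; pixel columns grow to the right and rows downward; lengths in m; the calibration is good to about 2 mm. A picture is of the moment at which its call begins: read the wrist's pose just before it. camera_model takes no time and is no camera call.
- ticket.sign_off(): hands the job in, once; it reports no verdict.
The state is a dict: "t": time; "q": joint angles; "qd": joint speeds; "joint_efforts": joint torques, N m; "ee_pos": TCP position; "ee_rot": TCP orientation; "contact_force": force on the tool from outside, world axes, zero at the start; "torque": the same for the moment, N m; "width": opening from 0.0 (shut) to 1.0 (fully open).
Only numpy, scipy, OpenCV 4.12 (cv2) and the standard library are available. Lean on these libraries where they do the work, as an engineer would, in place of code of your own. Each camera call takes 0.05 s, during which the arm holds its last target.

## Working session

There is one attempt and no reset: what is moved stays moved. The work goes in short steps, Python scripts to look and compute and a tool call to move; the robot and the scene stay as the last step left them, time stands still between calls to the robot, and variables do not carry over. Pictures are saved under pics/ and viewed, and the job is handed in when it is done.

Besides the shell and the picture viewer there is one more tool, called after ">>>" in YAML: its name, and indented under it one key for each argument. carry_out: Moves the arm, as the interface text tells. Its arguments: {"type":"object","properties":{"commands":{"type":"string"},"gripper":{"type":"number"}},"required":["commands"]}

```bash
mkdir -p pics; ls; cat > h.py <<'E'
import numpy as np, cv2
from scipy.spatial.transform import Rotation as R
from rig import telemetry, vision, ticket
def cam(name):
    m=vision.camera_model(name)
    K=np.array([[m['fx'],0,m['cx']],[0,m['fy'],m['cy']],[0,0,1]])
    if name=='wrist':
        s=telemetry.get_state(); T=np.eye(4);T[:3,:3]=R.from_rotvec(s['ee_rot']).as_matrix();T[:3,3]=s['ee_pos']
        W=T@np.array(m['tool_from_camera']); 
        return K,W[:3,:3],W[:3,3]
    Rm=R.from_rotvec(np.array(m['rvec']).ravel()).as_matrix(); t=np.array(m['tvec']).ravel()
    return K,Rm.T,-Rm.T@t
def ray(c,u,v):
    K,Rw,o=c; d=Rw@np.linalg.solve(K,[u,v,1.]); return o,d/np.linalg.norm(d)
def onz(c,u,v,z):
    o,d=ray(c,u,v); return o+d*(z-o[2])/d[2]
def tri(obs):
    A=np.zeros((3,3));b=np.zeros(3)
    for c,u,v in obs:
        o,d=ray(c,u,v);P=np.eye(3)-np.outer(d,d);A+=P;b+=P@o
    x=np.linalg.solve(A,b); res=[np.linalg.norm((np.eye(3)-np.outer(ray(c,u,v)[1],ray(c,u,v)[1]))@(x-c[2])) for c,u,v in obs]
    return x,res
def proj(c,p):
    K,Rw,o=c; q=K@(Rw.T@(np.asarray(p)-o)); return q[:2]/q[2]
E
python3 - <<'E'
from h import *
s=telemetry.get_state(); print({k:np.round(v,3) for k,v in s.items()})
for n in ['scene','side','wrist']:
    c=cam(n); im=vision.get_image(n); cv2.imwrite(f'pics/{n}0.png',im); np.save(f'{n}0.npy',np.array([0])); print(n,c[2],c[1][:,2])
    import pickle; pickle.dump(c,open(f'{n}0.pkl','wb'))
E
```

```text
pics
{'t': np.float64(0.0), 'q': array([ 1.238,  0.69 , -0.194,  1.566,  0.157,  0.902, -0.215]), 'qd': array([-0.001,  0.   , -0.002,  0.001, -0.   , -0.   , -0.001]), 'joint_efforts': array([ 0.0000e+00, -5.3960e+01, -1.2670e+00, -1.5854e+01,  9.0000e-03,
        9.0000e-03, -0.0000e+00]), 'ee_pos': array([ 0.224, -0.583,  0.23 ]), 'ee_rot': array([-3.087e+00, -5.730e-01,  1.000e-03]), 'contact_force': array([ 0.721, -0.075,  0.243]), 'torque': array([ 0.001, -0.025, -0.003]), 'width': np.float64(0.999)}
scene [ 1.3651974  -0.52060367  1.06463141] [-0.55645205  0.39754876 -0.72959996]
side [ 0.57453052 -0.74791547  0.94036412] [ 0.04035799  0.66228971 -0.74816012]
wrist [ 0.29724468 -0.55398357  0.37311424] [-0.28556586 -0.10752588 -0.95230789]
```

View pics/scene0.png

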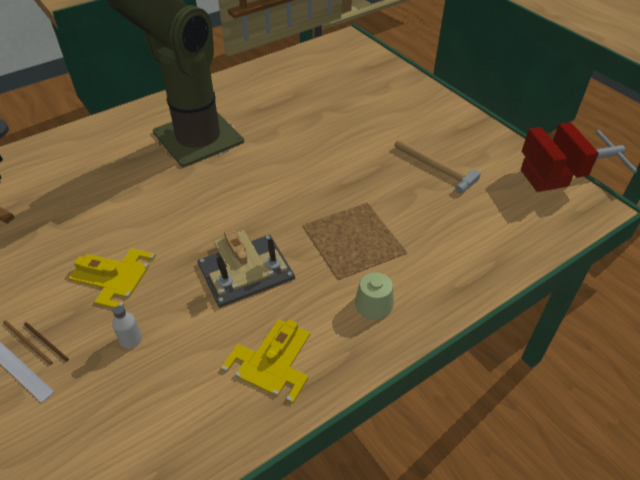

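View pics/side0.png

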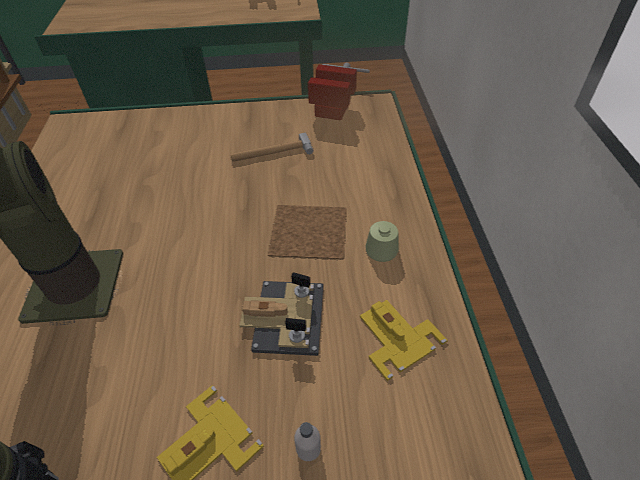

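View pics/wrist0.png

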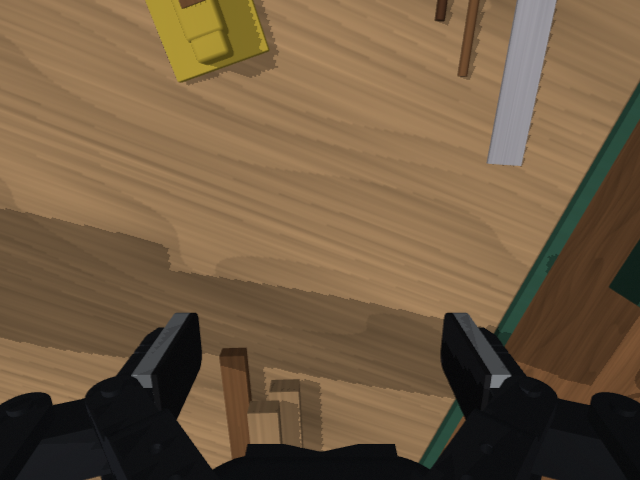

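The jig sits at about (245,268) in the scene view and (290,318) in the side view, with the cork mat at (355,240) and (308,231). The plywood carrier's hull end points toward the robot. Next I'll zoom in.

```bash
python3 - <<'E'
import cv2,numpy as np
a=cv2.imread('pics/scene0.png')[215:315,180:310]; b=cv2.imread('pics/side0.png')[260:370,225:345]
cv2.imwrite('pics/z1.png',cv2.resize(a,None,fx=6,fy=6,interpolation=cv2.INTER_CUBIC))
cv2.imwrite('pics/z2.png',cv2.resize(b,None,fx=5.4,fy=5.4,interpolation=cv2.INTER_CUBIC))
E
```

```text
(no output)
```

View pics/z1.png

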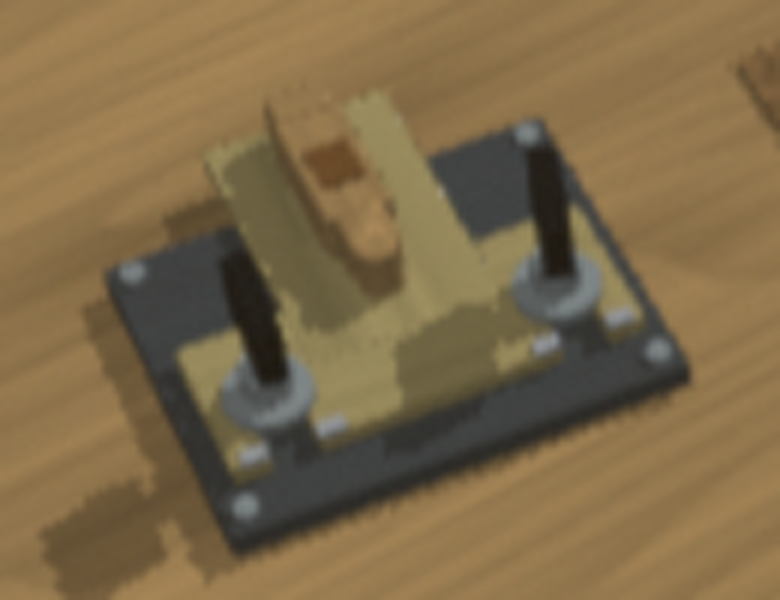

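View pics/z2.png

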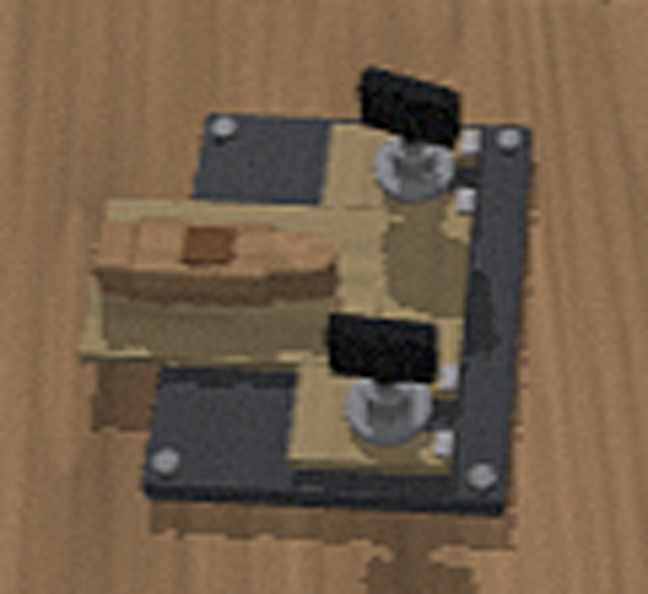

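```bash
python3 - <<'E'
from h import *
import pickle
cs=pickle.load(open('scene0.pkl','rb'));cd=pickle.load(open('side0.pkl','rb'))
S=lambda u,v:(cs,180+(u+.5)/6-.5,215+(v+.5)/6-.5)
D=lambda u,v:(cd,225+(u+.5)/5.4-.5,260+(v+.5)/5.4-.5)
pts={'c-+':((540,120),(207,115)),'c++':((688,368),(530,128)),'c+-':((237,540),(503,500)),'c--':((110,275),(150,485)),
'bolt-+':((528,133),(222,127)),'bolt++':((658,350),(509,138)),'bolt+-':((245,507),(482,476)),'bolt--':((132,272),(165,461)),
'nutL':((249,318),(382,348)),'nutR':((551,210),(411,106)),
'flL':((268,388),(388,408)),'flR':((556,285),(414,166)),'cabin':((335,165),(210,245))}
for k,(a,b) in pts.items():
    x,r=tri([S(*a),D(*b)]); print(k,np.round(x*1000,1),np.round(np.array(r)*1000,1))
for n,c,ps in [('scene',cs,[(304,229),(369,205),(405,246),(341,276)]),('side',cd,[(278,206),(347,208),(345,257),(270,254)])]:
    print(n,[np.round(onz(c,u,v,.004)[:2]*1000,1) for u,v in ps])
for n,c,p in [('spool',cs,(375,310)),('glue',cs,(130,342)),('hamhead',cs,(466,185))]: print(n,onz(c,*p,0))
E
```

```text
c-+ [475.  -41.1  10.1] [0.3 0.3]
c++ [622.4 -64.5  11.3] [0.8 0.8]
c+- [ 594.8 -248.8   10.4] [0. 0.]
c-- [ 450.8 -228.2   11.2] [0.7 0.7]
bolt-+ [482.1 -51.3  14.1] [0.1 0.1]
bolt++ [612.  -71.9  16.1] [0.1 0.1]
bolt+- [ 587.  -240.3   16.1] [0.1 0.1]
bolt-- [ 457.7 -220.9   15.5] [0.1 0.1]
nutL [ 551.  -211.1   71.6] [0.6 0.6]
nutR [569.1 -90.6  70.6] [0. 0.]
flL [ 550.2 -209.7   26.2] [1.2 1.2]
flR [568.4 -90.7  26.3] [0.2 0.2]
cabin [ 479.9 -137.4   46.2] [0.1 0.1]
scene [array([503.6,  43.1]), array([529.1, 233.4]), array([695.3, 214.5]), array([681.3,  27.8])]
side [array([518.4, 229.1]), array([715. , 200.5]), array([687.6,  20.5]), array([493.1,  50.1])]
spool [0.80217473 0.0333897  0.        ]
glue [ 0.56543285 -0.45021231  0.        ]
hamhead [0.61662673 0.50446688 0.        ]
```

Base corners and bolts agree: the jig origin is about (560,-150) with yaw about -8.5°, and the knob centres come out at 71 mm, matching the stated 70 mm. The mat centre is about (603,127). I'll move the wrist camera over the jig.

>>> carry_out:
  commands: "60 -36 -8 0.07; 120 -72 -16 0.14; 180 -108 -24 0.21; 240 -144 -32 0.28; 300 -180 -40 0.35; 360 -216 -40 0.42; 420 -252 -40 0.49; 469 -283 -40 0.52"
  gripper: 50

```text
t: 1.15
ee_pos: [0.5309, -0.1887, 0.2706]
ee_rot: [-3.131, 0.242, 0.001]
contact_force: [0.0, 0.0, -0.5]
width: 0.502
```

>>> carry_out:
  commands: "0 0 0 0; 0 0 0 0; 0 0 0 0; 0 0 0 0; 0 0 0 0; 0 0 0 0; 0 0 0 0; 0 0 0 0"

```text
t: 2.15
ee_pos: [0.5309, -0.1887, 0.2706]
ee_rot: [-3.131, 0.242, 0.001]
contact_force: [0.1, -0.0, -0.4]
width: 0.504
```

```bash
python3 - <<'E'
from h import *
import pickle
s=telemetry.get_state(); print({k:np.round(v,3) for k,v in s.items() if k in('t','q','ee_pos','ee_rot','contact_force','torque','width')})
c=cam('wrist'); im=vision.get_image('wrist'); cv2.imwrite('pics/w1.png',im); pickle.dump(c,open('w1.pkl','wb'))
E
```

```text
{'t': np.float64(2.15), 'q': array([ 0.27 ,  0.556, -0.016,  1.711,  0.01 ,  0.875, -1.476]), 'ee_pos': array([ 0.531, -0.189,  0.271]), 'ee_rot': array([-3.131e+00,  2.420e-01,  1.000e-03]), 'contact_force': array([ 0.059, -0.046, -0.378]), 'torque': array([-0.016,  0.007, -0.037]), 'width': np.float64(0.504)}
```

View pics/w1.png

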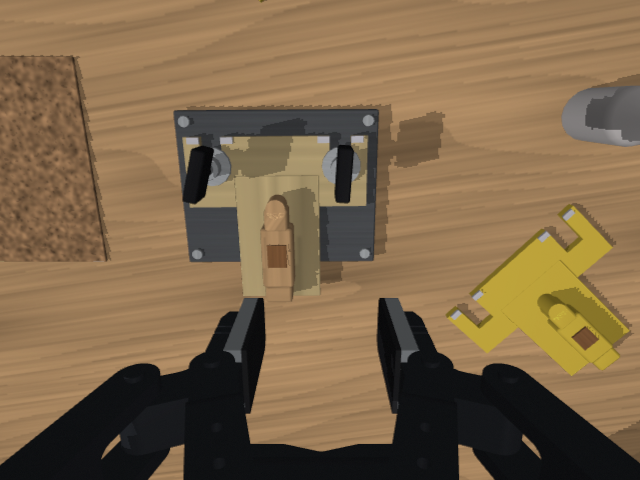

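The arm stopped about 50 mm short. The wrist view shows the bars at (198,174) and (345,174), with the +y bar tilted more in the picture. I'll zoom in on the top faces.

```bash
python3 - <<'E'
import cv2,numpy as np
a=cv2.imread('pics/w1.png')[130:220,165:385]
a=cv2.resize(a,None,fx=3.6,fy=3.6,interpolation=cv2.INTER_CUBIC)
a=np.clip(a.astype(float)*3,0,255).astype(np.uint8)
cv2.imwrite('pics/w1z.png',a)
E
```

```text
(no output)
```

View pics/w1z.png

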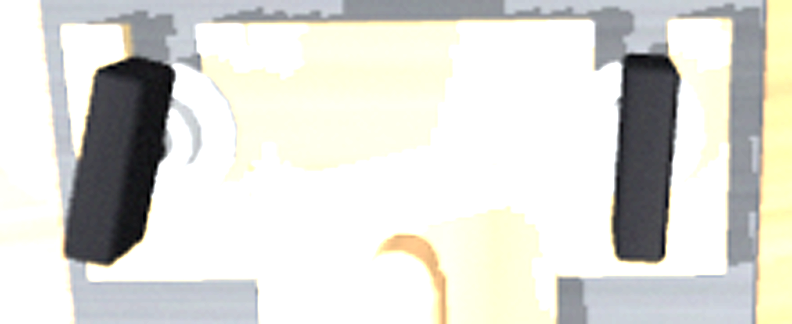

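```bash
cat > bars.py <<'E'
from h import *
import pickle
w=pickle.load(open('w1.pkl','rb'));cs=pickle.load(open('scene0.pkl','rb'));cd=pickle.load(open('side0.pkl','rb'))
f=lambda u,v:np.array([165+(u+.5)/3.6-.5,130+(v+.5)/3.6-.5])
for n,P in {'R':[(103,70),(144,78),(112,263),(66,256)],'L':[(624,72),(677,76),(663,261),(616,258)]}.items():
    Q=np.array([onz(w,*f(*p),.085)[:2] for p in P])*1000
    c=Q.mean(0); d=(Q[0]+Q[1]-Q[2]-Q[3])/2; t=(Q[0]+Q[3]-Q[1]-Q[2])/2
    print(n,np.round(c,1),'len',np.linalg.norm(d),'yaw',np.degrees(np.arctan2(d[1],d[0])),'thick',np.linalg.norm(t))
# hull: cabin centre
im=cv2.imread('pics/w1.png')
for k,p in {'cabin':(277,256)}.items(): print(k,onz(w,*p,.046)*1000, tri([(w,*p),(cs,180+335.5/6-.5,215+165.5/6-.5),(cd,225+210.5/5.4-.5,260+245.5/5.4-.5)]))
# base bolts
B=np.array([onz(w,*p,.016) for p in [(183,121),(368,120),(364,254),(197,254)]])*1000; print(np.round(B,1)); 
d=(B[0]+B[1]-B[2]-B[3]);print('yaw',np.degrees(np.arctan2(d[1],d[0])),B.mean(0))
# board hull-end corners, top z=.022
H=np.array([onz(w,*p,.022) for p in [(242,294),(320,295)]])*1000;print('hull end',np.round(H,1))
T=np.array([onz(w,*p,.046) for p in [(263,231),(292,231),(264,277),(293,277)]])*1000;print('hull top edges',np.round(T,1))
M=np.array([onz(w,*p,.004) for p in [(74,57),(106,261)]])*1000;print('mat edge',np.round(M,1))
E
python3 bars.py
```

```text
R [569.1 -91.7] len 42.50900124800158 yaw -24.439151381714183 thick 9.571894265657715
L [ 550.9 -208.8] len 40.97132316215912 yaw -11.292861439332869 thick 11.02144971526208
cabin [ 479.2359869  -137.44276313   46.        ] (array([ 0.47966804, -0.13743677,  0.04623061]), [np.float64(0.0003368326766252957), np.float64(0.00020734728747616148), np.float64(0.00018743716658635662)])
[[ 612.3  -71.5   16. ]
 [ 586.9 -239.9   16. ]
 [ 457.2 -220.1   16. ]
 [ 483.3  -52.4   16. ]]
yaw -8.545709841326248 [ 534.94011135 -145.97721574   16.        ]
hull end [[ 435.2  -89.8   22. ]
 [ 421.6 -169.3   22. ]]
hull top edges [[ 505.4 -129.3   46. ]
 [ 501.3 -155.7   46. ]
 [ 460.1 -121.2   46. ]
 [ 455.8 -148.6   46. ]]
mat edge [[682.2  15.9   4. ]
 [486.7  48.7   4. ]]
```

>>> carry_out:
  commands: "10 8 20 0.02; 20 15 60 0.044; 22.8 17 110 0.044; 22.8 17 155 0.044; 22.8 17 190 0.044; 22.8 17 210 0.044; 22.8 17 216 0.044; 22.8 17 216 0.044"

```text
t: 3.2
ee_pos: [0.551, -0.2088, 0.0547]
ee_rot: [-3.125, 0.311, 0.001]
contact_force: [-0.1, -0.6, 0.5]
width: 0.505
```

```bash
cat > snap.py <<'E'
import sys
from h import *
import pickle
n,name=sys.argv[1:3]
s=telemetry.get_state(); print({k:np.round(v,3) for k,v in s.items() if k in('t','q','ee_pos','ee_rot','contact_force','torque','width')})
r=R.from_rotvec(s['ee_rot']).as_matrix();print('yaw',np.degrees(np.arctan2(r[1,0],r[0,0])),'tilt',r[:,2])
c=cam(n); im=vision.get_image(n); cv2.imwrite(f'pics/{name}.png',im); pickle.dump(c,open(f'{name}.pkl','wb'))
E
python3 snap.py wrist w2
```

```text
{'t': np.float64(3.2), 'q': array([ 0.289,  0.894, -0.009,  1.802,  0.014,  0.446, -1.498]), 'ee_pos': array([ 0.551, -0.209,  0.055]), 'ee_rot': array([-3.125e+00,  3.110e-01,  1.000e-03]), 'contact_force': array([-0.131, -0.639,  0.51 ]), 'torque': array([-0.051, -0.023, -0.03 ]), 'width': np.float64(0.505)}
yaw -11.362566580471054 tilt [-3.56524954e-04  8.96946175e-04 -9.99999534e-01]
```

View pics/w2.png

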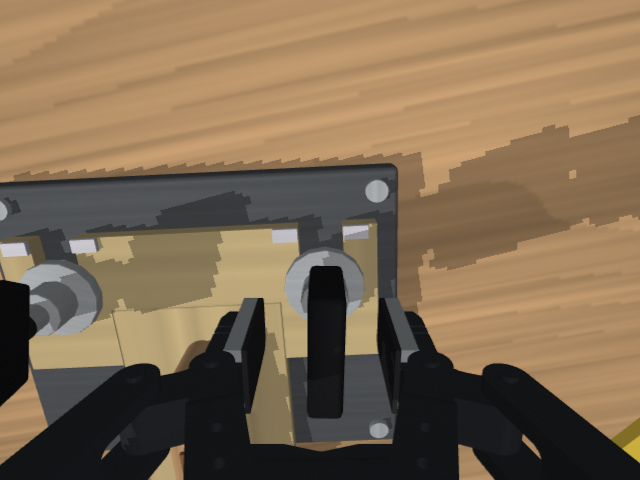

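The bar is centred between the pads (bar at about 326, pads 250–390) and parallel to them. Closing.

>>> carry_out:
  commands: "0 0 0 0; 0 0 0 0; 0 0 0 0; 0 0 0 0; 0 0 0 0; 0 0 0 0; 0 0 0 0; 0 0 0 0"
  gripper: 0

```text
t: 4.25
ee_pos: [0.552, -0.2102, 0.0564]
ee_rot: [3.125, -0.312, 0.004]
contact_force: [0.2, -1.5, 7.0]
width: 0.129
```

```bash
python3 snap.py wrist w3
```

```text
{'t': np.float64(4.25), 'q': array([ 0.29 ,  0.892, -0.008,  1.801,  0.015,  0.446, -1.498]), 'ee_pos': array([ 0.552, -0.21 ,  0.056]), 'ee_rot': array([ 3.125, -0.312,  0.004]), 'contact_force': array([ 0.194, -1.543,  7.035]), 'torque': array([-0.421,  0.18 , -0.024]), 'width': np.float64(0.129)}
yaw -11.409535342321274 tilt [ 0.00254028 -0.00114763 -0.99999611]
```

>>> carry_out:
  commands: "0 0 0 -0.05; 0 0 0 -0.1; 0 0 0 -0.15; 0 0 0 -0.2; 0 0 0 -0.25; 0 0 0 -0.25; 0 0 0 -0.25; 0 0 0 -0.25"

```text
t: 5.3
ee_pos: [0.552, -0.21, 0.0566]
ee_rot: [3.14, 0.082, 0.004]
contact_force: [-0.7, 0.9, 5.2]
width: 0.13
```

```bash
python3 snap.py wrist w4
```

```text
{'t': np.float64(5.3), 'q': array([ 0.323,  0.891, -0.065,  1.799,  0.117,  0.452, -1.342]), 'ee_pos': array([ 0.552, -0.21 ,  0.057]), 'ee_rot': array([3.14 , 0.082, 0.004]), 'contact_force': array([-0.714,  0.937,  5.202]), 'torque': array([ 0.114,  0.312, -0.159]), 'width': np.float64(0.13)}
yaw 3.0026838604029287 tilt [ 2.57569845e-03 -9.43215380e-04 -9.99996238e-01]
```

Torque changed by only -0.135 N·m for a 0.25 rad twist; a nut on its stop would give 0.25. So this nut appears to be turning CCW. I'll confirm with another small step, raising slightly with the thread.

>>> carry_out:
  commands: "0 0 -0.1 -0.03; 0 0 -0.1 -0.06; 0 0 -0.2 -0.09; 0 0 -0.3 -0.12; 0 0 -0.3 -0.15; 0 0 -0.3 -0.15; 0 0 -0.3 -0.15; 0 0 -0.3 -0.15"

```text
t: 6.35
ee_pos: [0.552, -0.2099, 0.057]
ee_rot: [3.124, 0.319, 0.004]
contact_force: [-1.5, 0.2, 4.5]
width: 0.127
```

```bash
python3 snap.py wrist w5
```

```text
{'t': np.float64(6.35), 'q': array([ 0.343,  0.89 , -0.101,  1.798,  0.178,  0.459, -1.247]), 'ee_pos': array([ 0.552, -0.21 ,  0.057]), 'ee_rot': array([3.124, 0.319, 0.004]), 'contact_force': array([-1.503,  0.167,  4.503]), 'torque': array([ 0.192,  0.286, -0.181]), 'width': np.float64(0.127)}
yaw 11.66184137665679 tilt [ 2.48840605e-03 -8.42171090e-04 -9.99996549e-01]
```

The torque stayed at -0.16 N·m, so the nut at -y has the ordinary right-hand thread. Backing it off.

>>> carry_out:
  commands: "0 0 -0.4 -0.17; 0 0 -0.7 -0.34; 0 0 -1.1 -0.51; 0 0 -1.5 -0.68; 0 0 -1.9 -0.85; 0 0 -2.2 -1.02; 0 0 -2.6 -1.19; 0 0 -2.6 -1.19"

```text
t: 7.4
ee_pos: [0.551, -0.2094, 0.0596]
ee_rot: [2.407, 2.019, 0.001]
contact_force: [-3.9, 1.0, 7.6]
width: 0.127
```

```bash
python3 snap.py wrist w6
```

```text
{'t': np.float64(7.4), 'q': array([ 0.513,  0.911, -0.401,  1.79 ,  0.611,  0.567, -0.45 ]), 'ee_pos': array([ 0.551, -0.209,  0.06 ]), 'ee_rot': array([2.407e+00, 2.019e+00, 1.000e-03]), 'contact_force': array([-3.933,  0.978,  7.631]), 'torque': array([ 0.409,  0.822, -0.17 ]), 'width': np.float64(0.127)}
yaw 79.97578166699918 tilt [ 8.07474326e-04  3.15414378e-04 -9.99999624e-01]
```

View pics/w6.png

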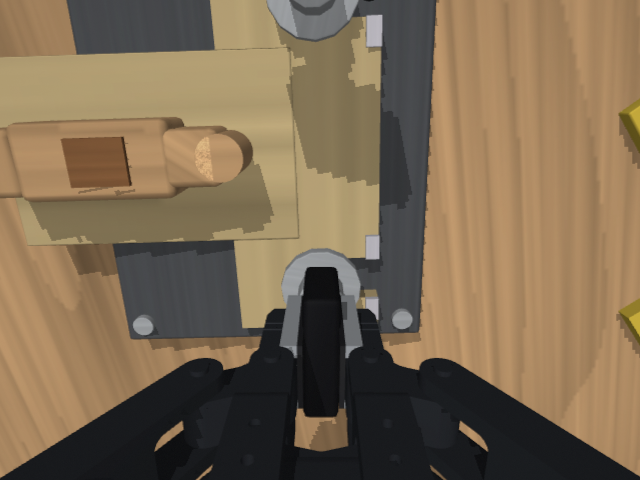

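The bar followed the jaws (91° so far). One more increment, then release.

>>> carry_out:
  commands: "0 0 -0.3 -0.14; 0 0 -0.6 -0.28; 0 0 -0.9 -0.42; 0 0 -1.2 -0.56; 0 0 -1.5 -0.7; 0 0 -1.5 -0.7; 0 0 -1.5 -0.6; 0 0 -1.5 -0.55"

```text
t: 8.45
ee_pos: [0.5504, -0.2094, 0.0611]
ee_rot: [-1.771, -2.595, 0.0]
contact_force: [-2.7, 0.5, 6.4]
width: 0.128
```

>>> carry_out:
  commands: "0 0 0 0; 0 0 0 0; 0 0 0 0; 0 0 0 0; 0 0 -20 0; 0 0 -50 0; 0 0 -70 0; 0 0 -70 0"
  gripper: 50

```text
t: 9.45
ee_pos: [0.5521, -0.2096, 0.1337]
ee_rot: [1.768, 2.591, 0.002]
contact_force: [-0.2, -0.8, -0.2]
width: 0.506
```

```bash
python3 snap.py wrist w7
```

```text
{'t': np.float64(9.45), 'q': array([ 0.635,  0.837, -0.628,  1.751,  0.673,  0.776,  0.041]), 'ee_pos': array([ 0.552, -0.21 ,  0.134]), 'ee_rot': array([1.768e+00, 2.591e+00, 2.000e-03]), 'contact_force': array([-0.237, -0.771, -0.194]), 'torque': array([-0.048,  0.023,  0.035]), 'width': np.float64(0.506)}
yaw 111.38033099436026 tilt [ 0.00438109 -0.00114974 -0.99998974]
```

View pics/w7.png

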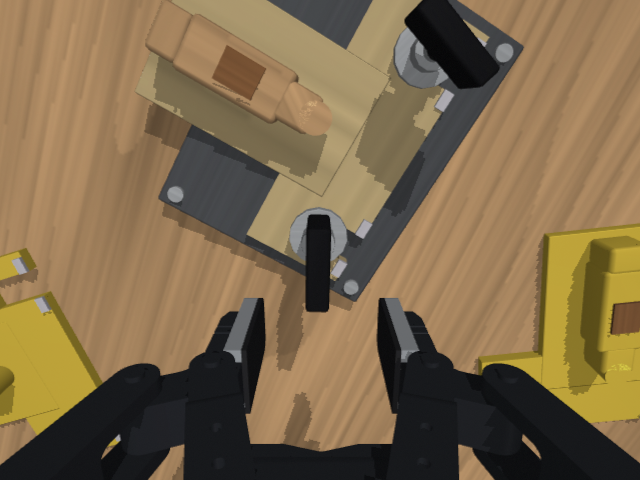

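Nut L is up about 4.7 mm and free of the jaws. Next is the +y nut, gripping at yaw 155° to leave joint 7 range for a clockwise turn.

>>> carry_out:
  commands: "18 10 0 -0.13; 38 21 0 -0.26; 58 33 0 -0.39; 78 44 0 -0.52; 95 54 0 -0.65; 104.8 59.1 0 -0.77; 104.8 59.1 0 -0.77; 104.8 59.1 0 -0.77"

```text
t: 10.5
ee_pos: [0.5674, -0.0914, 0.1317]
ee_rot: [0.671, 3.068, -0.002]
contact_force: [0.5, -0.9, 0.4]
width: 0.499
```

```bash
python3 snap.py wrist w8
```

```text
{'t': np.float64(10.5), 'q': array([ 0.522,  0.874, -0.801,  1.792,  0.827,  0.848,  0.454]), 'ee_pos': array([ 0.567, -0.091,  0.132]), 'ee_rot': array([ 6.710e-01,  3.068e+00, -2.000e-03]), 'contact_force': array([ 0.493, -0.932,  0.419]), 'torque': array([-0.01 , -0.024, -0.01 ]), 'width': np.float64(0.499)}
yaw 155.34473148274054 tilt [ 5.43673316e-04 -1.60110086e-03 -9.99998570e-01]
```

View pics/w8.png

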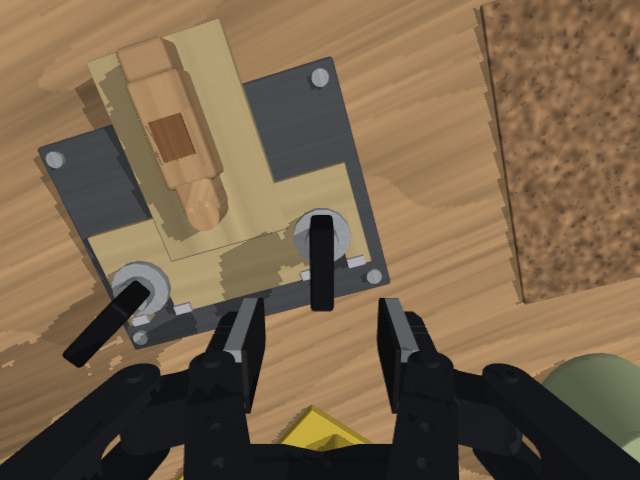

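The bar at (321,262) lies parallel to and centred between the jaws. Descending and closing.

>>> carry_out:
  commands: "-0.5 0.6 20 0; -0.9 1.3 45 0; -0.9 1.3 65 0; -0.9 1.3 74 0; -0.9 1.3 77 0; -0.9 1.3 77 0; -0.9 1.3 77 0; -0.9 1.3 77 0"

```text
t: 11.55
ee_pos: [0.5693, -0.0909, 0.0554]
ee_rot: [0.671, 3.067, -0.002]
contact_force: [0.4, -0.3, -0.5]
width: 0.499
```

>>> carry_out:
  commands: "0 0 0 0; 0 0 0 0; 0 0 0 0; 0 0 0 0; 0 0 0 0; 0 0 0 0; 0 0 0 0; 0 0 0 0"
  gripper: 0

```text
t: 12.55
ee_pos: [0.5692, -0.0915, 0.0557]
ee_rot: [0.671, 3.067, -0.004]
contact_force: [-1.5, -2.1, 5.4]
width: 0.131
```

```bash
python3 snap.py wrist w9
```

```text
{'t': np.float64(12.55), 'q': array([ 0.472,  0.977, -0.708,  1.823,  0.956,  0.724,  0.351]), 'ee_pos': array([ 0.569, -0.091,  0.056]), 'ee_rot': array([ 0.671,  3.067, -0.004]), 'contact_force': array([-1.487, -2.138,  5.44 ]), 'torque': array([-0.419,  0.328, -0.009]), 'width': np.float64(0.131)}
yaw 155.31385616197937 tilt [ 0.00178555 -0.00281067 -0.99999446]
```

Now feel clockwise (positive roll), where a left-hand nut should give.

>>> carry_out:
  commands: "0 0 0 0.05; 0 0 0 0.1; 0 0 0 0.15; 0 0 0 0.2; 0 0 0 0.25; 0 0 0 0.25; 0 0 0 0.25; 0 0 0 0.25"

```text
t: 13.6
ee_pos: [0.5692, -0.0916, 0.0559]
ee_rot: [1.046, 2.959, -0.004]
contact_force: [-1.4, -1.4, 5.8]
width: 0.128
```

```bash
python3 snap.py wrist w10
```

```text
{'t': np.float64(13.6), 'q': array([ 0.443,  0.961, -0.652,  1.825,  0.91 ,  0.686,  0.14 ]), 'ee_pos': array([ 0.569, -0.092,  0.056]), 'ee_rot': array([ 1.046,  2.959, -0.004]), 'contact_force': array([-1.38 , -1.372,  5.834]), 'torque': array([-0.311,  0.352,  0.206]), 'width': np.float64(0.128)}
yaw 141.06596201613456 tilt [ 0.001826   -0.00315258 -0.99999336]
```

A torque of 0.21 N·m is ambiguous (0.15 would mean turning, 0.25 stopped). I'll average a few readings before going on.

```bash
cat > avg.py <<'E'
from h import *
t=[]
for i in range(6):
    vision.get_image('side'); s=telemetry.get_state(); t.append(s['torque'][2])
r=R.from_rotvec(s['ee_rot']).as_matrix()
print(np.round(t,3),np.mean(t),s['t'],np.degrees(np.arctan2(r[1,0],r[0,0])))
E
python3 avg.py
```

```text
[0.161 0.134 0.231 0.123 0.108 0.137] 0.1487107932748692 13.95 141.06298614990732
```

Averaged, it is 0.149 N·m, so the nut is turning clockwise, which makes it the left-hand one. I'll confirm with one more small step.

>>> carry_out:
  commands: "0 0 -0.1 0.03; 0 0 -0.2 0.06; 0 0 -0.2 0.09; 0 0 -0.3 0.12; 0 0 -0.3 0.15; 0 0 -0.3 0.15; 0 0 -0.3 0.15; 0 0 -0.3 0.15"

```text
t: 14.95
ee_pos: [0.5691, -0.0917, 0.0562]
ee_rot: [1.265, 2.873, -0.004]
contact_force: [-1.8, -1.1, 5.1]
width: 0.129
```

```bash
python3 avg.py
```

```text
[0.159 0.188 0.162 0.195 0.189 0.19 ] 0.180580152661163 15.25 132.4764536548474
```

Torque is 0.18 N·m at 0.40 rad of twist (0.40 if it were stuck), so it is turning. Backing off.

>>> carry_out:
  commands: "0 0 -0.4 0.17; 0 0 -0.7 0.34; 0 0 -1.1 0.51; 0 0 -1.5 0.68; 0 0 -1.9 0.85; 0 0 -2.2 1.02; 0 0 -2.6 1.19; 0 0 -2.6 1.19"

```text
t: 16.25
ee_pos: [0.5687, -0.0919, 0.0588]
ee_rot: [2.655, 1.671, -0.002]
contact_force: [-2.2, -2.3, 6.0]
width: 0.128
```

>>> carry_out:
  commands: "0 0 -0.3 0.14; 0 0 -0.6 0.28; 0 0 -0.9 0.42; 0 0 -1.2 0.56; 0 0 -1.5 0.7; 0 0 -1.5 0.7; 0 0 -1.5 0.6; 0 0 -1.5 0.55"

```text
t: 17.25
ee_pos: [0.5685, -0.0918, 0.0604]
ee_rot: [3.007, 0.895, -0.001]
contact_force: [-1.9, -1.5, 6.3]
width: 0.129
```

>>> carry_out:
  commands: "0 0 0 0; 0 0 0 0; 0 0 0 0; 0 0 0 0; 0 0 -20 0; 0 0 -50 0; 0 0 -70 0; 0 0 -70 0"
  gripper: 50

```text
t: 18.25
ee_pos: [0.5696, -0.0916, 0.1316]
ee_rot: [3.006, 0.894, 0.004]
contact_force: [0.5, 0.7, -0.0]
width: 0.495
```

```bash
python3 snap.py wrist w11
```

```text
{'t': np.float64(18.25), 'q': array([ 0.222,  0.766, -0.248,  1.805,  0.312,  0.604, -1.21 ]), 'ee_pos': array([ 0.57 , -0.092,  0.132]), 'ee_rot': array([3.006, 0.894, 0.004]), 'contact_force': array([ 0.503,  0.686, -0.026]), 'torque': array([-0.021,  0.006,  0.013]), 'width': np.float64(0.495)}
yaw 33.13286236142822 tilt [ 0.00389266 -0.0043295  -0.99998305]
```

View pics/w11.png

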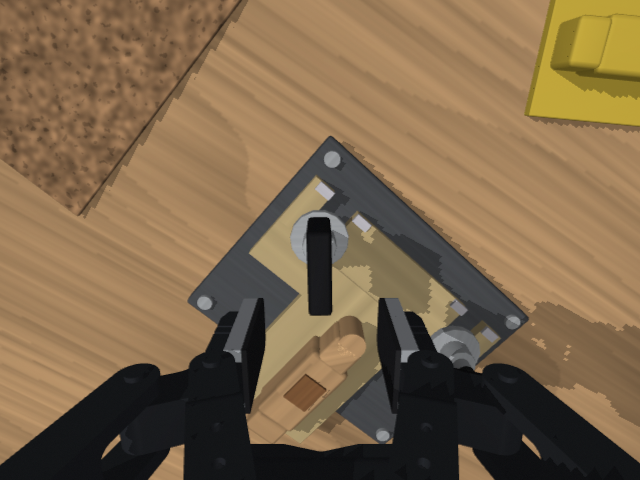

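Both nuts are up about 4.7 mm. Moving over the hull; meanwhile I'll refine the mat centre from the first pictures.

>>> carry_out:
  commands: "-17 -2 0 0.12; -35 -4 0 0.24; -53 -7 0 0.36; -71 -9 0 0.48; -89 -11 0 0.6; -103.6 -13.3 0 0.727; -103.6 -13.3 0 0.727; -103.6 -13.3 0 0.727"
  gripper: 70

```text
t: 19.3
ee_pos: [0.4753, -0.1366, 0.1301]
ee_rot: [3.129, -0.229, 0.003]
contact_force: [-0.6, 0.2, 0.2]
width: 0.697
```

```bash
python3 snap.py wrist w12; python3 snap.py side s12 >/dev/null; python3 - <<'E'
from h import *
import pickle
def ang(h,c):pass
for n,box in (('scene',(290,195,420,285)),('side',(260,198,356,264))):
    im=cv2.imread(f'pics/{n}0.png'); c=pickle.load(open(f'{n}0.pkl','rb'))
    x0,y0,x1,y1=box; roi=im[y0:y1,x0:x1]
    lab=cv2.cvtColor(cv2.medianBlur(roi,5),cv2.COLOR_BGR2LAB).astype(float)
    L=lab[:,:,0]; m=(L<(np.percentile(L,25)+np.percentile(L,90))/2).astype(np.uint8)
    m=cv2.morphologyEx(m,cv2.MORPH_OPEN,np.ones((5,5)));m=cv2.morphologyEx(m,cv2.MORPH_CLOSE,np.ones((5,5)))
    cs,_=cv2.findContours(m,0,2); k=max(cs,key=cv2.contourArea)
    P=np.array([onz(c,p[0]+x0,p[1]+y0,.004)[:2]*1000 for p in k[:,0].astype(float)],np.float32)
    (cc,sz,a)=cv2.minAreaRect(P); print(n,np.round(cc,1),np.round(sz,1),a)
E
```

```text
{'t': np.float64(19.3), 'q': array([ 0.218,  0.689, -0.054,  2.054,  0.097,  0.399, -1.63 ]), 'ee_pos': array([ 0.475, -0.137,  0.13 ]), 'ee_rot': array([ 3.129e+00, -2.290e-01,  3.000e-03]), 'contact_force': array([-0.613,  0.162,  0.19 ]), 'torque': array([-0.021, -0.003,  0.038]), 'width': np.float64(0.697)}
yaw -8.355384815086502 tilt [ 0.00174276 -0.00389566 -0.99999089]
scene [601.7 123.9] [197.  205.6] 80.58888244628906
side [599.4 123.5] [196.2 201.3] 81.02911376953125
```

View pics/w12.png

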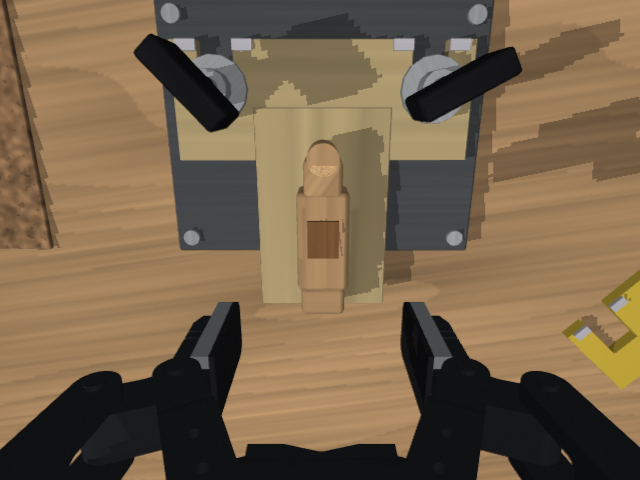

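The hull is centred (x≈323) and parallel between the jaws, and both flanges are visibly up. Descend and grasp.

>>> carry_out:
  commands: "0 0 20 0; 0 0 45 0; 0 0 70 0; 0 0 88 0; 0 0 98 0; 0 0 103 0; 0 0 103 0; 0 0 103 0"

```text
t: 20.4
ee_pos: [0.4761, -0.137, 0.0278]
ee_rot: [3.129, -0.229, 0.005]
contact_force: [-0.2, -0.1, 0.3]
width: 0.698
```

>>> carry_out:
  commands: "0 0 0 0; 0 0 0 0; 0 0 0 0; 0 0 0 0; 0 0 0 0; 0 0 0 0; 0 0 0 0; 0 0 0 0"
  gripper: 0

```text
t: 21.4
ee_pos: [0.4764, -0.1372, 0.0285]
ee_rot: [3.129, -0.23, 0.007]
contact_force: [-0.3, 0.2, 6.1]
width: 0.332
```

```bash
python3 snap.py wrist w13;python3 snap.py side s13|head -1
```

```text
{'t': np.float64(21.4), 'q': array([ 0.196,  0.887, -0.019,  2.093,  0.116,  0.157, -1.647]), 'ee_pos': array([ 0.476, -0.137,  0.029]), 'ee_rot': array([ 3.129, -0.23 ,  0.007]), 'contact_force': array([-0.302,  0.208,  6.141]), 'torque': array([ 0.071,  0.108, -0.049]), 'width': np.float64(0.332)}
yaw -8.398331642469868 tilt [ 0.0041153  -0.0043473  -0.99998208]
{'t': np.float64(21.45), 'q': array([ 0.197,  0.887, -0.019,  2.093,  0.116,  0.157, -1.647]), 'ee_pos': array([ 0.476, -0.137,  0.029]), 'ee_rot': array([ 3.129, -0.23 ,  0.007]), 'contact_force': array([-0.19 ,  0.276,  5.706]), 'torque': array([ 0.054,  0.07 , -0.012]), 'width': np.float64(0.333)}
```

View pics/w13.png

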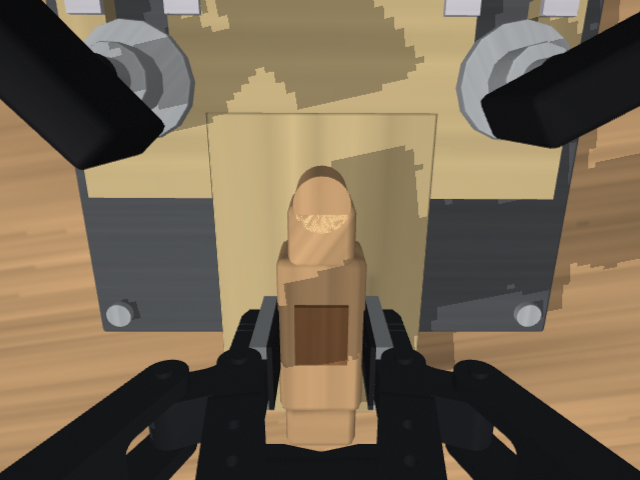

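Hull gripped (28 mm opening). Lift 1 mm and slide out toward the carrier's -x.

>>> carry_out:
  commands: "0 0 -0.6 0; -1 0 -1 0; -4 0 -1 0; -8 0 -1 0; -12 0 -1 0; -16 0 -1 0; -20 0 -1 0; -20 0 -1 0"

```text
t: 22.5
ee_pos: [0.4561, -0.1342, 0.0294]
ee_rot: [3.129, -0.23, 0.006]
contact_force: [-0.1, -1.2, -2.4]
width: 0.331
```

```bash
python3 snap.py side s14
```

```text
{'t': np.float64(22.5), 'q': array([ 0.194,  0.88 , -0.012,  2.153,  0.119,  0.106, -1.65 ]), 'ee_pos': array([ 0.456, -0.134,  0.029]), 'ee_rot': array([ 3.129, -0.23 ,  0.006]), 'contact_force': array([-0.105, -1.151, -2.367]), 'torque': array([ 0.029,  0.053, -0.04 ]), 'width': np.float64(0.331)}
yaw -8.401538920462919 tilt [ 0.00347128 -0.0043191  -0.99998465]
```

Joint 6 is getting close to its lower limit (0.106 against 0.04), so I'll regrip 16 mm nearer the forks, still on the straight part of the hull, before sliding the rest.

>>> carry_out:
  commands: "0 0 0.8 0; 0 0 0.8 0; 0 0 0.8 0; 0 0 0.8 0; 0 0 0.8 0; 6 0 0 0; 13 0 0 0; 16 0 0 0"
  gripper: 60

```text
t: 23.55
ee_pos: [0.4735, -0.1367, 0.0296]
ee_rot: [3.129, -0.23, 0.009]
contact_force: [-0.2, 0.6, 0.9]
width: 0.601
```

>>> carry_out:
  commands: "16 0 0 0; 0 0 0 0; 0 0 0 0; 0 0 0 0; 0 0 0 0; 0 0 0 0; 0 0 0 0; 0 0 0 0"
  gripper: 60

```text
t: 24.55
ee_pos: [0.4735, -0.1368, 0.0296]
ee_rot: [3.129, -0.23, 0.009]
contact_force: [-0.1, -0.1, -1.3]
width: 0.599
```

>>> carry_out:
  commands: "0 0 1.5 0; 0 0 1.5 0; 0 0 1.5 0; 0 0 1.5 0; 0 0 1.5 0; 0 0 1.5 0; 0 0 1.5 0; 0 0 1.5 0"
  gripper: 0

```text
t: 25.55
ee_pos: [0.4736, -0.1368, 0.0282]
ee_rot: [3.129, -0.23, 0.009]
contact_force: [-0.6, 0.6, 5.0]
width: 0.34
```

```bash
python3 snap.py wrist w15; python3 snap.py side s15|head -0
```

```text
{'t': np.float64(25.55), 'q': array([ 0.196,  0.887, -0.018,  2.103,  0.118,  0.146, -1.65 ]), 'ee_pos': array([ 0.474, -0.137,  0.028]), 'ee_rot': array([ 3.129, -0.23 ,  0.009]), 'contact_force': array([-0.617,  0.643,  4.982]), 'torque': array([-0.045,  0.171, -0.036]), 'width': np.float64(0.34)}
yaw -8.398977279326926 tilt [ 0.00556274 -0.00457955 -0.99997404]Exception ignored on flushing sys.stdout:
BrokenPipeError: [Errno 32] Broken pipe
```

View pics/w15.png

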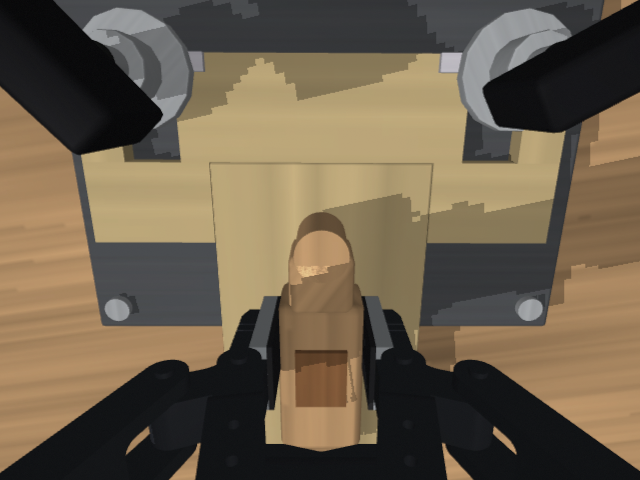

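The carrier has slid 20 mm and its lips are passing under the raised flanges. Continue 31 mm.

>>> carry_out:
  commands: "-1 0 -1 0; -5 0 -1 0; -10 0 -1 0; -15 0 -1 0; -20 0 -1 0; -25 0 -1 0; -31 0 -1 0; -31 0 -1 0"

```text
t: 26.65
ee_pos: [0.442, -0.1322, 0.029]
ee_rot: [3.129, -0.23, 0.007]
contact_force: [-0.2, 0.0, -3.5]
width: 0.338
```

```bash
python3 snap.py wrist w16
```

```text
{'t': np.float64(26.65), 'q': array([ 0.192,  0.878, -0.006,  2.195,  0.126,  0.064, -1.656]), 'ee_pos': array([ 0.442, -0.132,  0.029]), 'ee_rot': array([ 3.129, -0.23 ,  0.007]), 'contact_force': array([-0.235,  0.035, -3.51 ]), 'torque': array([ 0.016,  0.042, -0.026]), 'width': np.float64(0.338)}
yaw -8.401858181270882 tilt [ 0.0043432  -0.00444638 -0.99998068]
```

View pics/w16.png

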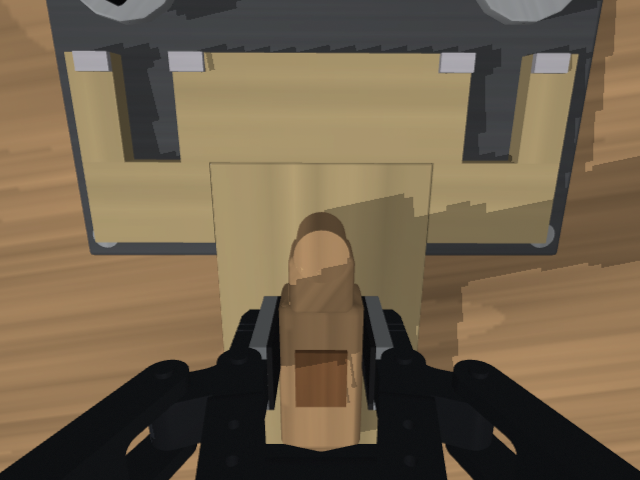

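The fork tips and lips are clear of both flanges (51 mm slid). Lifting straight up.

>>> carry_out:
  commands: "0 0 -3 0; 0 0 -8 0; 0 0 -15 0; 0 0 -25 0; 0 0 -40 0; 0 0 -60 0; 0 0 -80 0; 0 0 -80 0"

```text
t: 27.7
ee_pos: [0.4432, -0.1322, 0.1107]
ee_rot: [3.128, -0.23, 0.014]
contact_force: [0.1, -0.1, -2.7]
width: 0.334
```

```bash
python3 snap.py side s17; python3 - <<'E'
import cv2
a=cv2.imread('pics/s17.png')[200:400,180:420]; cv2.imwrite('pics/s17z.png',cv2.resize(a,None,fx=3,fy=3))
E
```

```text
{'t': np.float64(27.7), 'q': array([ 0.214,  0.703, -0.041,  2.166,  0.116,  0.265, -1.648]), 'ee_pos': array([ 0.443, -0.132,  0.111]), 'ee_rot': array([ 3.128, -0.23 ,  0.014]), 'contact_force': array([ 0.055, -0.052, -2.67 ]), 'torque': array([ 0.091,  0.038, -0.026]), 'width': np.float64(0.334)}
yaw -8.416292900589461 tilt [ 0.00886645 -0.00530013 -0.99994665]
```

View pics/s17z.png

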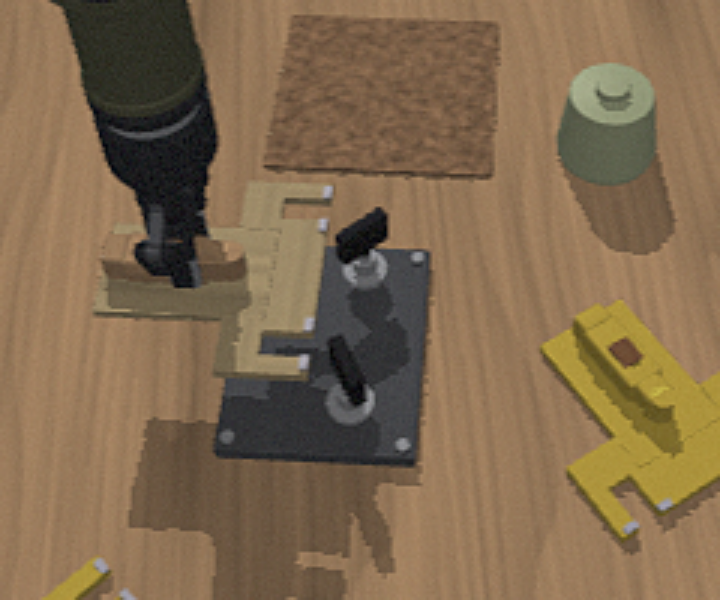

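The carrier is held level, clear of the jig. The mat, spool and nuts are all clear below. Raise more and carry toward the mat.

>>> carry_out:
  commands: "0 0 -25 0; 0 0 -50 0; 9 -18 -55 0; 25 -50 -55 0; 43 -87 -55 0; 62 -125 -55 0; 80 -161 -55 0.01; 90 -182 -55 0.01"

```text
t: 28.75
ee_pos: [0.5584, 0.0378, 0.1637]
ee_rot: [3.129, -0.241, 0.01]
contact_force: [0.1, 0.0, -3.0]
width: 0.335
```

```bash
cat > plan.py <<'E'
import sys
from h import *
s=telemetry.get_state(); r=R.from_rotvec(s['ee_rot']).as_matrix()
g=np.array([float(a) for a in sys.argv[1:4]])/1000
print(np.round(r.T@(g-s['ee_pos'])*1000,1),'yaw',np.degrees(np.arctan2(r[1,0],r[0,0])),'tilt',r[:,2],s['q'].round(2),s['ee_pos'],s['contact_force'])
E
python3 plan.py 619.8 121.8 60
```

```text
[ 47.1 -92.7 103.8] yaw -8.82293500621493 tilt [ 0.00626336 -0.00397982 -0.99997247] [-0.14  0.69 -0.02  1.84  0.03  0.6  -1.9 ] [0.5583571  0.03782331 0.1637393 ] [ 0.14588285  0.0421487  -2.98065961]
```

>>> carry_out:
  commands: "8 -17 0 0; 20 -40 0 0; 32 -63 2 0; 42 -82 15 0; 46 -91 35 0; 47 -92.7 60 0; 47 -92.7 73 0; 47 -92.7 73 0"

```text
t: 29.75
ee_pos: [0.6181, 0.1208, 0.0892]
ee_rot: [3.127, -0.243, 0.005]
contact_force: [0.3, -0.4, -3.0]
width: 0.334
```

```bash
python3 snap.py side s18; python3 snap.py scene c18|tail -0;python3 snap.py wrist w18|tail -0; python3 plan.py 619.8 121.8 18.2
python3 - <<'E'
import cv2
a=cv2.imread('pics/s18.png')[150:330,210:450]; b=cv2.imread('pics/c18.png')[150:330,260:500]
import numpy as np
cv2.imwrite('pics/z18.png',cv2.resize(np.vstack([a,b]),None,fx=1.66*1,fy=1.66))
E
```

```text
{'t': np.float64(29.75), 'q': array([-2.690e-01,  8.770e-01, -1.000e-03,  1.666e+00,  1.100e-02,
        5.980e-01, -2.004e+00]), 'ee_pos': array([0.618, 0.121, 0.089]), 'ee_rot': array([ 3.127, -0.243,  0.005]), 'contact_force': array([ 0.289, -0.425, -2.972]), 'torque': array([-0.01 ,  0.063, -0.023]), 'width': np.float64(0.334)}
yaw -8.87400399435889 tilt [ 0.00270001 -0.00543237 -0.9999816 ]
[-0.9 -0.3 73.4] yaw -8.858036873278769 tilt [ 0.00765844 -0.00383909 -0.9999633 ] [-0.27  0.87 -0.    1.66  0.01  0.6  -2.  ] [0.62005805 0.12160565 0.09157492] [-0.65650014 -0.13726947 -2.43386822]Exception ignored on flushing sys.stdout:
BrokenPipeError: [Errno 32] Broken pipe
Exception ignored on flushing sys.stdout:
BrokenPipeError: [Errno 32] Broken pipe
```

View pics/z18.png

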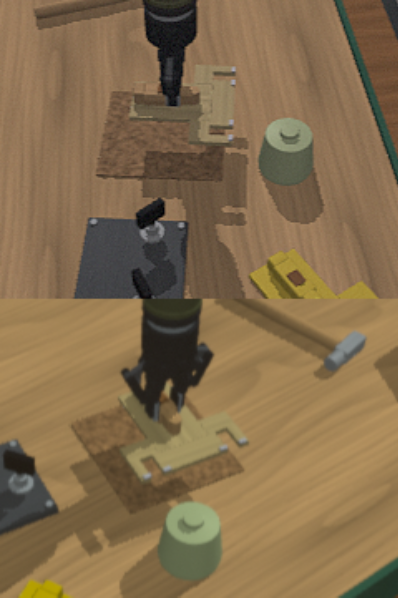

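View pics/w18.png

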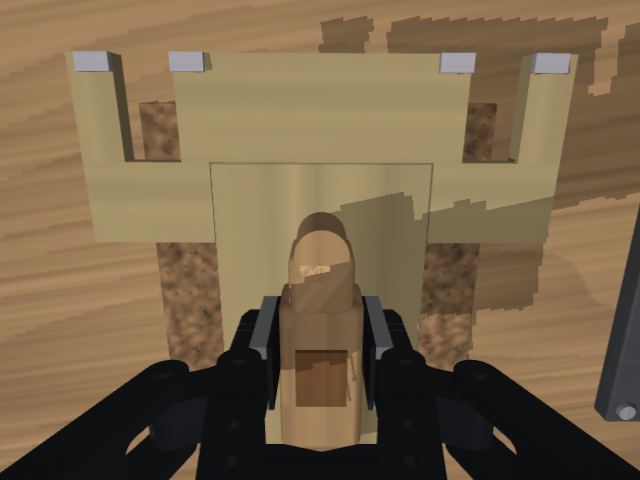

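```bash
python3 - <<'E'
from h import *
import pickle
w=pickle.load(open('w18.pkl','rb'))
m=[onz(w,*p,.004)[:2]*1000 for p in [(139,103),(496,103),(168,360),(476,325)]]
for p in m: print(np.round(p,1))
a=np.radians(-8.9);ux=np.array([np.cos(a),np.sin(a)]);uy=np.array([-np.sin(a),np.cos(a)])
c=np.array([601.5,124.5]); print([np.round([(p-c)@ux,(p-c)@uy],1) for p in m])
# carrier: top surface height: seated TCP 28.2 <-> top 22 ; now TCP z
z=.0910-.0062
t=np.array([620,121.6])
for p in [(210,163),(433,163),(95,242),(546,242)]:
    q=onz(w,*p,z)[:2]*1000; print('car',np.round(q,1),np.round([(q-t)@ux,(q-t)@uy],1))
E
```

```text
[712.7 204.7]
[683.6  18.8]
[558.6 230.7]
[553.   35.1]
[array([97.4, 96.4]), array([ 97.4, -91.7]), array([-58.8,  98.3]), array([-34.1, -95.8])]
car [683.3 152.6] [57.7 40.5]
car [671.   74.1] [ 57.7 -39.1]
car [661.1 202.4] [28.1 86.2]
car [634.6  34. ] [ 28.  -84.3]
```

>>> carry_out:
  commands: "-0.8 -0.4 12 0; -1.6 -0.8 27 0; -1.8 -0.8 42 0; -2 -0.8 54 0; -2 -0.8 62 0; -2 -0.8 66 0; -2 -0.8 67 0; -2 -0.8 67 0"

```text
t: 30.9
ee_pos: [0.619, 0.1224, 0.0249]
ee_rot: [3.129, -0.242, 0.013]
contact_force: [-0.4, 0.2, -2.3]
width: 0.336
```

```bash
python3 plan.py 618.6 122.6 18.2
```

```text
[-0.5 -0.1  6.7] yaw -8.862119441408009 tilt [ 0.00833204 -0.00376685 -0.99995819] [-0.27  0.97 -0.    1.68  0.01  0.48 -2.01] [0.61903029 0.12242228 0.02488386] [-0.35226407  0.16814288 -2.34883726]
```

>>> carry_out:
  commands: "0 0 0.8 0; 0 0 1.6 0; 0 0 2.4 0; 0 0 3.2 0; 0 0 4 0; 0 0 4.6 0; 0 0 5.2 0; 0 0 5.2 0"

```text
t: 31.9
ee_pos: [0.619, 0.1225, 0.0196]
ee_rot: [3.129, -0.242, 0.013]
contact_force: [-0.1, 0.2, -3.1]
width: 0.333
```

```bash
python3 plan.py 618.6 122.6 18.2;python3 plan.py 618.6 122.6 18.2
```

```text
[-0.4 -0.1  1.4] yaw -8.862364701794105 tilt [ 0.00819366 -0.00374739 -0.99995941] [-0.27  0.98 -0.    1.68  0.01  0.47 -2.01] [0.61901757 0.12245114 0.01960937] [-0.11323041  0.15062388 -3.14001519]
[-0.4 -0.1  1.4] yaw -8.862364701794105 tilt [ 0.00819366 -0.00374739 -0.99995941] [-0.27  0.98 -0.    1.68  0.01  0.47 -2.01] [0.61901757 0.12245114 0.01960937] [-0.11323041  0.15062388 -3.14001519]
```

>>> carry_out:
  commands: "0 0 0.3 0; 0 0 0.5 0; 0 0 0.7 0; 0 0 0.9 0; 0 0 1.1 0; 0 0 1.3 0; 0 0 1.4 0; 0 0 1.4 0"

```text
t: 32.9
ee_pos: [0.6191, 0.1224, 0.0183]
ee_rot: [3.129, -0.243, 0.013]
contact_force: [-0.0, 0.6, -1.0]
width: 0.335
```

Touching: the load dropped from 3 N to 1 N. A touch more, then check from the side.

>>> carry_out:
  commands: "0 0 0.2 0; 0 0 0.3 0; 0 0 0.4 0; 0 0 0.5 0; 0 0 0.6 0; 0 0 0.6 0; 0 0 0.6 0; 0 0 0.6 0"

```text
t: 33.9
ee_pos: [0.6191, 0.1225, 0.0183]
ee_rot: [3.129, -0.242, 0.014]
contact_force: [-1.9, -0.5, 5.8]
width: 0.335
```

```bash
python3 snap.py side s19; python3 - <<'E'
import cv2
a=cv2.imread('pics/s19.png')[180:270,250:390]; cv2.imwrite('pics/s19z.png',cv2.resize(a,None,fx=5,fy=5))
E
```

```text
{'t': np.float64(33.9), 'q': array([-2.710e-01,  9.850e-01, -1.000e-03,  1.682e+00,  1.500e-02,
        4.670e-01, -2.010e+00]), 'ee_pos': array([0.619, 0.122, 0.018]), 'ee_rot': array([ 3.129, -0.242,  0.014]), 'contact_force': array([-1.936, -0.489,  5.772]), 'torque': array([-0.165,  0.542,  0.01 ]), 'width': np.float64(0.335)}
yaw -8.86102615835386 tilt [ 0.00850176 -0.00370318 -0.999957  ]
```

View pics/s19z.png

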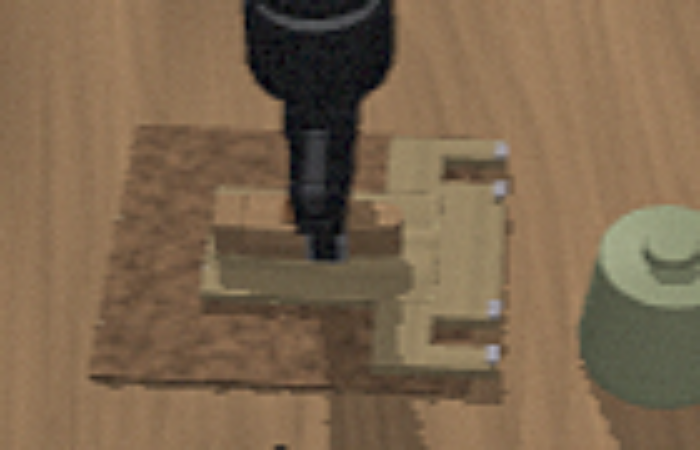

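The carrier is lying on the mat (5.8 N contact). The fork end seems nearly flush with the mat edge, where I'd expect about 11 mm of overhang, so I'll check the hull position before letting go.

```bash
python3 - <<'E'
from h import *
import pickle
c=pickle.load(open('s19.pkl','rb'))
f=lambda u,v:(250+(u+.5)/5-.5,180+(v+.5)/5-.5)
a=np.radians(-8.9);ux=np.array([np.cos(a),np.sin(a)]);uy=np.array([-np.sin(a),np.cos(a)])
m0=np.array([600.3,125.5])
def q(n,p,z):
    x=onz(c,*f(*p),z)[:2]*1000; print(n,np.round(x,1),np.round([(x-m0)@ux,(x-m0)@uy],1))
for n,p in {'mat TL':(140,127),'mat BL':(92,378),'mat BR':(500,400),'mat edge near':(330,390)}.items(): q(n,p,.004)
for n,p in {'fork far corner':(506,147),'fork near corner':(498,360),'hull end far':(215,188),'hull end near':(200,296),'wide near rear':(373,368),'wide far rear':(390,138)}.items(): q(n,p,.012)
q('lip',(500,352),.0145)
for n,p in {'hull TL':(217,188),'hull TR straight':(375,190)}.items(): q(n,p,.036)
# original seating
w=pickle.load(open('w1.pkl','rb'));jo=np.array([559.7,-149.7]);b=np.radians(-8.55);vx=np.array([np.cos(b),np.sin(b)]);vy=np.array([-np.sin(b),np.cos(b)])
for n,p in {'fork front':(275,137),'hull end L':(242,294),'hull end R':(320,295),'narrow/wide':(190,207)}.items():
    x=onz(w,*p,.022)[:2]*1000; print(n,np.round([(x-jo)@vx,(x-jo)@vy],1))
w=pickle.load(open('w18.pkl','rb'));t=np.array([620,121.6]);z=.0848
for n,p in {'fork front':(320,54),'step rear':(95,242)}.items():
    x=onz(w,*p,z)[:2]*1000; print(n,np.round([(x-t)@ux,(x-t)@uy],1))
E
```

```text
mat TL [517.4 233.3] [-98.6  93.7]
mat BL [487.8  46.5] [-99.  -95.4]
mat BR [698.4  10.7] [114.7 -98.2]
mat edge near [611.3  26.1] [ 26.3 -96.5]
fork far corner [724.  187.3] [112.6  80.2]
fork near corner [699.7  31. ] [112.8 -78. ]
hull end far [558.5 171.6] [-48.5  39.1]
hull end near [546.8  91.4] [-47.6 -42. ]
wide near rear [634.4  32.1] [ 48.2 -87. ]
wide far rear [659.4 201.3] [46.7 84. ]
lip [701.1  34.2] [113.7 -74.6]
hull TL [560.  147.7] [-43.3  15.7]
hull TR straight [645.3 137.5] [42.6 18.8]
fork front [26.   0.3]
hull end L [-132.    40.7]
hull end R [-133.6  -39.9]
narrow/wide [-39.4  85. ]
fork front [93.5  1.2]
step rear [28.1 86.2]
```

The hull is within about 2 mm of the mat centre (carrier ends at +112.7 and -48 mm, expected +111 and -50). What looked like the mat corner was its shadow. Releasing.

>>> carry_out:
  commands: "0 0 0 0; 0 0 0 0; 0 0 0 0; 0 0 0 0; 0 0 0 0; 0 0 0 0; 0 0 0 0; 0 0 0 0"
  gripper: 65

```text
t: 34.95
ee_pos: [0.6191, 0.1225, 0.0182]
ee_rot: [3.129, -0.242, 0.014]
contact_force: [0.5, -0.5, -0.1]
width: 0.652
```

>>> carry_out:
  commands: "0 0 -8 0; 0 0 -20 0; 0 0 -45 0; 0 0 -80 0; 0 0 -120 0; 0 0 -160 0; 0 0 -190 0; 0 0 -200 0"

```text
t: 35.95
ee_pos: [0.6185, 0.1234, 0.2211]
ee_rot: [3.131, -0.243, 0.02]
contact_force: [-0.2, 0.0, -0.7]
width: 0.649
```

```bash
python3 snap.py wrist w20; python3 snap.py side s20 >/dev/null;python3 snap.py scene c20 >/dev/null
```

```text
{'t': np.float64(35.95), 'q': array([-0.276,  0.699,  0.004,  1.578,  0.004,  0.853, -2.001]), 'ee_pos': array([0.619, 0.123, 0.221]), 'ee_rot': array([ 3.131, -0.243,  0.02 ]), 'contact_force': array([-0.225,  0.033, -0.74 ]), 'torque': array([0.026, 0.04 , 0.043]), 'width': np.float64(0.649)}
yaw -8.867919734382502 tilt [ 0.01286768 -0.00261238 -0.9999138 ]
```

View pics/w20.png

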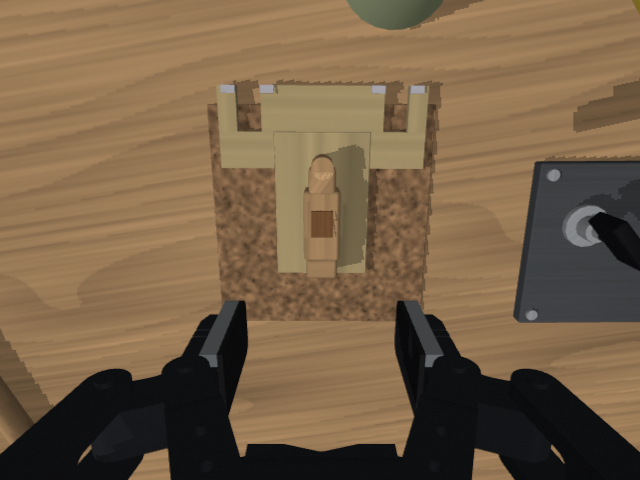

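View pics/s20.png

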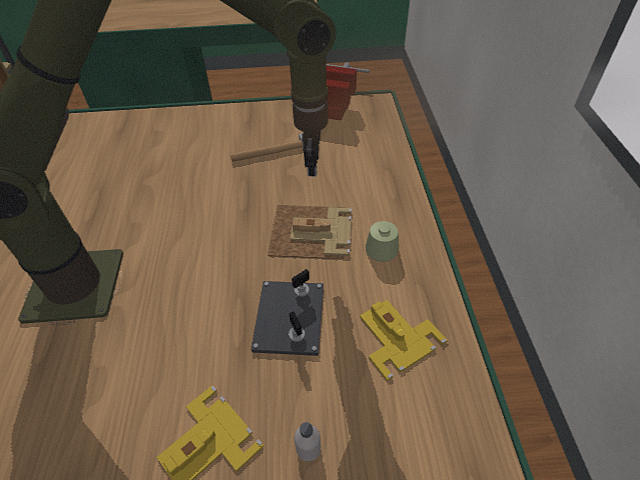

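View pics/c20.png

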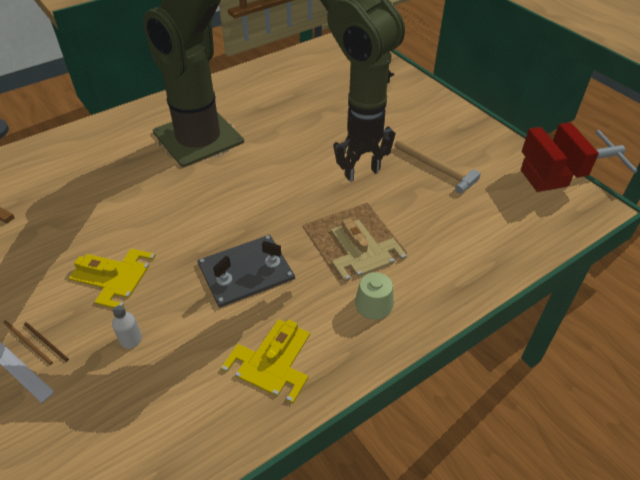

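```bash
python3 - <<'E'
from h import *
import pickle
w=pickle.load(open('w20.pkl','rb'))
M=np.array([onz(w,*p,.004)[:2]*1000 for p in [(208,103),(437,104),(424,320),(221,321)]]);print(M.round(1),M.mean(0))
H=np.array([onz(w,*p,.012)[:2]*1000 for p in [(277.5,272),(366,272),(262,90),(384,90)]]);
e=H[:2].mean(0);f=H[2:].mean(0);d=(f-e);print(np.linalg.norm(d),'yaw',np.degrees(np.arctan2(d[1],d[0])))
print('hull',e+d/np.linalg.norm(d)*50, f-d/np.linalg.norm(d)*111, 'cabin z36', onz(w,322,224,.036)*1000)
E
```

```text
[[713.3 203.9]
 [683.2  17.2]
 [486.2  44.3]
 [515.5 238.3]] [599.53768614 125.91799413]
156.43741409064458 yaw -9.228368004316017
hull [603.21105708 125.73156791] [598.70752479 126.46326942] cabin z36 [605.07727819 125.62718102  36.        ]
```

```bash
python3 -c "
from rig import ticket
print(ticket.sign_off())"
```

```text
the job is handed in; nothing more can be done
None
```

The plywood carrier is off the jig and lying flat on the cork mat. The job was handed in at about 36 s of the 72 s allowed.

**Nuts:** The -y nut is the right-hand one and the +y nut the left-hand one. Each gave in the first direction I tried, at about 0.15–0.18 N·m, so I felt each one only in its loosening direction. A single reading of 0.21 N·m on the +y nut was ambiguous; the average of six further readings was 0.15. I backed each off about 2.1 rad, which raises it about 4.7 mm, and neither was turned toward its stop.

**Carrier:** I slid it out level by about 51 mm, with one regrip on the hull because joint 6 was nearing its lower limit. I then carried it over, set it down with about 6 N of contact, let go and backed away.

**Last checks:**
- **Hull position:** it is about 1–2 mm from the mat centre: hull at about (601, 126) mm, mat at about (600, 126) mm. The individual measurements of the hull differed by up to 4 mm along x.
- **Overhang:** the fork end projects about 11 mm past the mat edge, as its length requires.
- **Other things:** the spool, hammer and glue bottle look unmoved in both fixed views, and the gripper is clear of everything.

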